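# Dock the hand-held tester and key in its start sequence

### The job

Take the hand-held tester out of its rack, where it stands on its long edge, and lay it flat in the dock with its keys facing up (either end first). Press no key until it lies in the dock; then press the keys fully home one at a time with a gentle finger, letting each spring back before the next: first the square key, then the round key, then the bar key. Leave the tester lying in the dock and do not disturb the other things on the counter.

Things in the scene. Friction and masses are not known exactly. Their poses are not given: they have to be found in the camera images.
- tester: loose hand-held tester, a box 170 long (its x) x 38 thick (its y) x 58 wide mm (its z), 0.36 kg; origin at the box centre. +y points out of the key face (at y = +19 mm), where three pale keys stand out 10 mm. At the start it stands on its long edge in the rack, z up, keys looking sideways; in the dock its y must point up. Key part (black) at x = -85 to +25 mm
- tester_grip (a point): centre of the tester's plain grey battery pack, in the box's mid-plane: x = +55 mm on the tester, which it fills from x = +25 to +85 mm; smooth on all sides, no keys, the place to grip or push. It is the heavy end: the centre of mass lies at about x = +35 mm
- rack: fixed dark steel trough, base 196 x 76 mm, holding the tester on edge; origin at the underside centre, x along it. Floor 6 mm and walls 34 mm above the counter (inside 176 x 43 mm), so the upper 30 mm of the tester stands clear; beside the keys (+y) the wall is only 16 mm high
- dock: fixed aluminium plate 212 x 92 x 8 mm; origin at the underside centre, x lengthwise. The tester lies on it between two black end stops (gap 176 mm) and two black side lugs (gap 64 mm, only along the middle 30 mm), all 26 mm above the counter; elsewhere the sides are open for fingers. In place, the tester is centred, parallel, its centre 27 mm above the counter
- key_square_top (a point): centre of the outer face of the square key, 23 x 23 mm, on the tester at x = +3 mm
- key_round_top (a point): centre of the outer face of the round key, 25 mm diameter, on the tester at x = -66 mm
- key_bar_top (a point): centre of the outer face of the narrow bar-shaped key, 13 mm along the tester's length and 36 mm across it, on the tester at x = -33 mm
- key_square (a joint): travel of the square key: 0 up, 0.008 m fully pressed; spring 1.7 N at the top, 6.5 N at the bottom, then a hard stop
- key_round (a joint): travel of the round key, as the square key
- key_bar (a joint): travel of the bar key, as the square key
- oil_filter: bystander: white upright oil filter, 75 mm diameter x 87 mm; origin under its centre
- part_box: bystander: small black carton 112 x 51 x 36 mm; origin under its centre
- wrench: bystander: steel combination wrench 168 x 32 x 9 mm, lying crosswise in front of the drawers; origin under its centre
- pulley: bystander: black belt pulley, 86 mm diameter x 32 mm; origin under its centre

How it is judged:
On the way, in this order (a step that is already met when the one before it is completed fails the run):
1. the tester lies in the dock, keys up, no key pressed (x of tester in the frame of dock between -0.008 and 0.008 m and y of tester in the frame of dock between -0.008 and 0.008 m and z of tester in the frame of dock below 0.031 m and angle between tester's own y axis and vertical below 0.08 rad and angle between the x axis of tester and the x axis of dock, either way round below 0.08 rad and value of joint each of key_square, key_round, key_bar below 0.0015 m), for 0.2 s.
2. the square key alone is pressed home (over 5 mm of its 8 mm), tester in the dock (x of tester in the frame of dock between -0.008 and 0.008 m and y of tester in the frame of dock between -0.008 and 0.008 m and z of tester in the frame of dock below 0.031 m and angle between tester's own y axis and vertical below 0.08 rad and angle between the x axis of tester and the x axis of dock, either way round below 0.08 rad and value of joint key_square above 0.005 m and value of joint each of key_round, key_bar below 0.0015 m), for 0.1 s.
3. the square key has sprung back, all keys up (all of step 1), for 0.1 s.
4. the round key alone is pressed home (over 5 mm of its 8 mm), tester in the dock (x of tester in the frame of dock between -0.008 and 0.008 m and y of tester in the frame of dock between -0.008 and 0.008 m and z of tester in the frame of dock below 0.031 m and angle between tester's own y axis and vertical below 0.08 rad and angle between the x axis of tester and the x axis of dock, either way round below 0.08 rad and value of joint key_round above 0.005 m and value of joint each of key_square, key_bar below 0.0015 m), for 0.1 s.
5. the round key has sprung back, all keys up (all of step 3), for 0.1 s.
6. the bar key alone is pressed home (over 5 mm of its 8 mm), tester in the dock (x of tester in the frame of dock between -0.008 and 0.008 m and y of tester in the frame of dock between -0.008 and 0.008 m and z of tester in the frame of dock below 0.031 m and angle between tester's own y axis and vertical below 0.08 rad and angle between the x axis of tester and the x axis of dock, either way round below 0.08 rad and value of joint key_bar above 0.005 m and value of joint each of key_square, key_round below 0.0015 m), for 0.1 s.
At the end, for the whole second after the job is handed in: The tester lies at rest in the dock, key face up (within 0.08 rad), centred within 8 mm along and across the dock and lengthwise parallel to it within 0.08 rad (either end first), its centre less than 31 mm above the dock's underside, all three keys up (under 1.5 mm) (all of step 5 and linear speed of tester below 0.02 m/s); the robot touches nothing.
It fails at once if a key pressed more than 3 mm while the tester does not lie in the dock (value of joint any of key_square, key_round, key_bar above 0.003 m and not (x of tester in the frame of dock between -0.008 and 0.008 m and y of tester in the frame of dock between -0.008 and 0.008 m and z of tester in the frame of dock below 0.031 m and angle between tester's own y axis and vertical below 0.08 rad and angle between the x axis of tester and the x axis of dock, either way round below 0.08 rad)).
It fails at once if two keys pressed at once (both over 3 mm) (value of joint each of key_square, key_round above 0.003 m or value of joint each of key_square, key_bar above 0.003 m or value of joint each of key_round, key_bar above 0.003 m).
It fails at once if a key pushed with more than 35 N (contact force between anything else and key_square above 35 N or contact force between anything else and key_round above 35 N or contact force between anything else and key_bar above 35 N).
It fails at once if a bystander moved more than 30 mm (distance of any of oil_filter, part_box, wrench, pulley from where it was at the start of the episode above 0.03 m).
It also fails if it takes over 72 s, if anything falls off the work surface, if the arm or the gripper's body presses on something with over 40 N, if the wrist force passes 120 N, or if a joint passes its speed limit or range.

### The arm

A 6-joint arm with a two-finger parallel gripper is mounted at the origin on a cart in front of the work surface, level with it; the furniture and walls round the work are solid. World frame = base frame: x ahead of the robot, y to its left, z up, the work surface at z = 0. Lengths are in m, angles in rad, forces in N, time in s.
With the tool pointing down it reaches from about 0.35 to 0.875 m from the base axis. Payload 4.2 kg.
Tool frame: the origin (TCP) lies at the very end of the fingers, on their centre line; the grasp point (between the pads) lies 19 mm behind it; z points along the fingers, y is the line along which they close (so a half turn about z gives the same grasp; the last joint's range is limited). The gripper opens to 85 mm and grips with 20 to 120 N. Pads are 22 mm wide; open, the fingers measure 114 mm over their backs; the gripper's body (76 mm by 85 mm) begins 54 mm behind the grasp point. The pads swing forward as they close: fully open they stand 13 mm farther back than shut.
Start: joints at [-0.852, 0.385, 0.008, 0, -1.194, -0.259], TCP at [0.277, -0.56, 0.196] pointing down, gripper open.
Joint ranges: [-3.14, 3.14], [-1.21, 2.06], [-1.07, 1.41], [-3.16, 2.05], [-2.99, -0.16], [-3.1, 3.1]. Speed limits (rad/s): [2.79, 2.79, 3.14, 3.14, 3.14, 3.14].

### API

Orientations are given as a unit quaternion [w, x, y, z].
In Python, from bench import get_obs, camera, sign_off gives the robot as it stands.
- The arm moves only by the tool play_rows, never from a script. Its argument "commands" is one flat list of numbers, 6 for each row, row after row: the shift along the tool's x, y, z scaled (see below), then the turn, a rotation vector about the tool's x, y, z scaled (see below). In form: [tx, ty, tz, wx, wy, wz, tx, ty, tz, wx, wy, wz, ...]. A call has 1 to 8 rows; each row shifts and turns the commanded pose from where the row before left it, along the tool's axes as they then stand; what a row does not reach is not made up. The controller multiplies each number of a shift by 0.8 m and each number of a turn by 2 rad. A row lasts 1/8 s, in which the tool goes at most 62.5 mm and 10.7 degrees, less where a joint would pass 70% of its speed; a pose out of reach is approached as far as the arm can. A call with a number of a shift or a turn outside -1 to 1 is refused whole. A call with a gripper value outside its range is refused whole. "grip" is the closure, from -1 (fully open) to 1 (shut), set as the call begins (left out, the last holds). The fingers move at their own pace and stop on an object; "newtons" is the grip in N (left out, the last holds). Time passes only in rows, so rows that do not move let the fingers close. It gives the time, the measured TCP pose, the force, the opening and the grip force at its end, in the units of the state.
- get_obs(): the state, without advancing time (a new reading comes with each control period).
- camera(name): name is "scene" or "top" or "wrist"; returns a dict with "color" (480x640x3 uint8, red, green, blue), "K" (3x3 intrinsics, pixels), "rvec" (rotation vector, rad) and "tvec" (3), from world to camera coordinates, as OpenCV has them. Camera axes: x right, y down, z forward; pixel columns grow to the right and rows downward; lengths in m; the calibration is good to about 2 mm. The wrist camera is an equidistant fisheye: a pixel r from the principal point sees the ray r / f radians off the axis. A picture is of the moment at which its call begins. There is no depth.
- sign_off(): hands the job in; it is judged then, once.
The state is a dict: "t": time; "q": joint angles; "qvel": joint speeds; "joint_efforts": joint torques, N m; "position": TCP position; "orientation": TCP orientation; "force": force on the tool from outside, world axes, zero at the start; "wrist_torque": the same for the moment, N m; "opening": finger opening in m; "gripper_force": force on a finger pad.
Only numpy, scipy, OpenCV 4.12 (cv2) and the standard library are available. Lean on these libraries where they do the work, as an engineer would, in place of code of your own. Each camera call takes 0.05 s, during which the arm holds its last target. There are 200 camera calls.

## Working session

There is one attempt and no reset: what is moved stays moved. The work goes in short steps, Python scripts to look and compute and a tool call to move; the robot and the scene stay as the last step left them, time stands still between calls to the robot, and variables do not carry over. Pictures are saved under pics/ and viewed, at most 12 in all, crops included, and the job is handed in when it is done.

Besides the shell and the picture viewer there is one more tool, called after "Call:" as name(argument=value, ...) on one line, values as JSON. play_rows: Moves the arm, as the interface text tells. Its arguments: {"type":"object","properties":{"commands":{"type":"array"},"grip":{"type":"number"},"newtons":{"type":"number"}},"required":["commands"]}

```bash
mkdir -p pics; python3 - <<'E'
from bench import *
import cv2,pickle
o=get_obs();print({k:o[k] for k in('t','position','orientation','opening','force')})
for n in('scene','top','wrist'):
    c=camera(n);pickle.dump(c,open(f'pics/{n}0.pkl','wb'));cv2.imwrite(f'pics/{n}0.png',c['color'][...,::-1]);print(n,c['K'].tolist(),c['rvec'],c['tvec'])
E
```

```text
{'t': 0.0, 'position': array([ 0.27707418, -0.55947951,  0.19490994]), 'orientation': array([-3.08354314e-04, -2.27802268e-01,  9.73706788e-01,  1.05979485e-03]), 'opening': 0.08524971562660788, 'force': array([ 0.61581417, -0.61382389,  0.37550133])}
scene [[594.7112793076598, 0.0, 324.07107444773294], [0.0, 594.7112793076598, 228.45890435199897], [0.0, 0.0, 1.0]] [ 2.12856898 -1.08119794  0.46010961] [-0.27605688  0.31312551  1.51845539]
top [[559.1950980349245, 0.0, 320.75699452539504], [0.0, 559.1950980349245, 241.33937769617526], [0.0, 0.0, 1.0]] [ 2.19172708 -2.14547057  0.1235139 ] [-0.02535242  0.49756249  1.42046174]
wrist [[371.64829954431775, 0.0, 321.64777195632223], [0.0, 371.64829954431775, 240.46569266783442], [0.0, 0.0, 1.0]] [-1.55445447 -2.50188229 -0.40766274] [ 0.62507267 -0.04133738  0.38057018]
```

View pics/scene0.png

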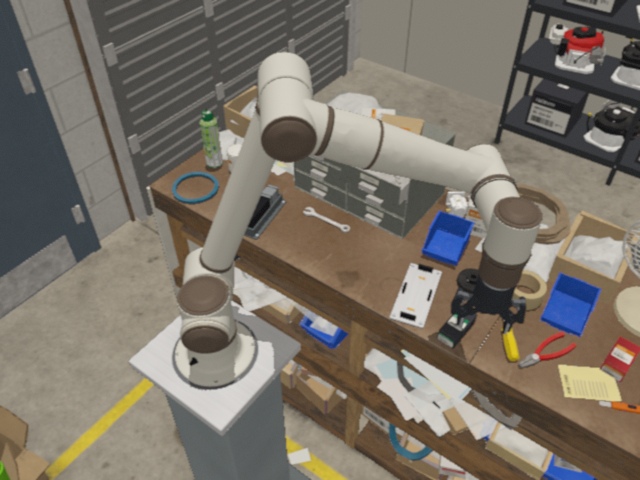

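View pics/top0.png

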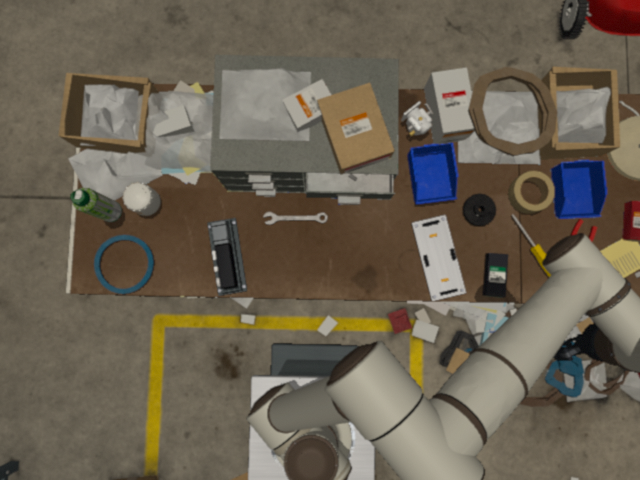

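The scene shows the rack with the tester at about (262,212), the dock at (417,295), the wrench at (327,219) and the carton at (457,325). In the top view the rack is at (227,257), the dock at (438,258), the wrench at (295,217), the carton at (496,274), the pulley at (479,210) and the filter at (141,199). I'll zoom in on the rack and dock.

```bash
python3 - <<'E'
import cv2,numpy as np
t=cv2.imread('pics/top0.png');s=cv2.imread('pics/scene0.png')
def cr(i,u,v,w,h,k):return cv2.resize(i[v:v+h,u:u+w],None,fx=k,fy=k,interpolation=cv2.INTER_CUBIC)
a=cr(t,195,210,66,100,6)[:600,:396]; b=cr(t,400,207,66,100,6)[:600,:396]
cv2.imwrite('pics/m1.png',np.hstack([a,b]))
c=cr(s,225,170,80,75,5); d=cr(s,380,250,75,90,5)
m=np.zeros((460,790,3),np.uint8); m[:375,:400]=c; m[:450,405:780]=d
cv2.imwrite('pics/m2.png',m)
E
```

```text
(no output)
```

View pics/m1.png

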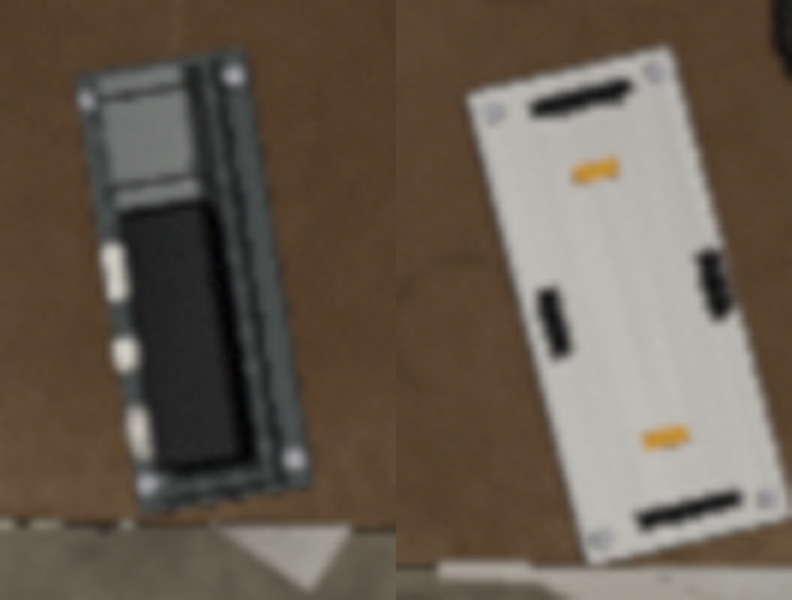

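View pics/m2.png

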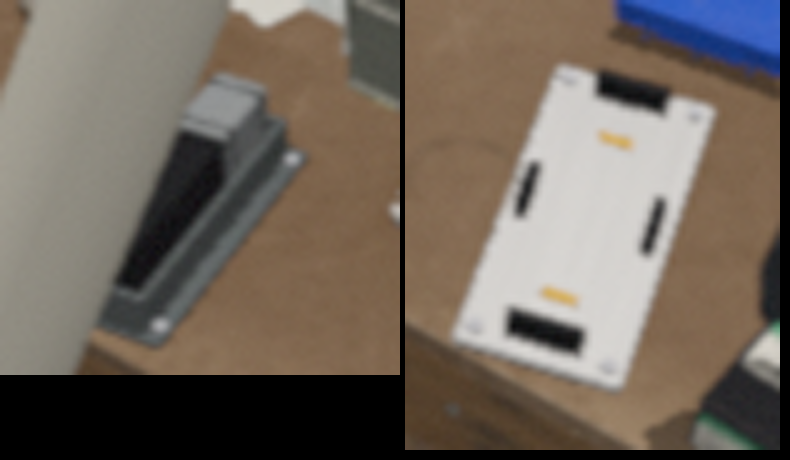

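The crops show the following (pixels in the crops):
- **Rack, top view:** screws at (87,100), (234,76), (294,459) and (150,484). The grey pack is at the far end and the keys look left (+y).
- **Dock, top view:** corners at (470,95), (670,48) and (590,562).
- **Dock, scene view:** corners at (563,65), (715,107), (622,388) and (455,340).
- **Rack, scene view:** right-hand screws at (293,158) and (160,326).

```bash
cat > h.py <<'E'
import cv2,pickle,numpy as np
from scipy.spatial.transform import Rotation as R
def load(n):return pickle.load(open(f'pics/{n}.pkl','rb'))
def ray(c,uv,fish=False):
    p=np.array(uv,float).reshape(-1,2);K=c['K']
    d=(p-K[:2,2])/[K[0,0],K[1,1]]
    if fish:
        r=np.linalg.norm(d,axis=1,keepdims=True);d=np.hstack([d/r*np.sin(r),np.cos(r)])
    else:d=np.hstack([d,np.ones((len(d),1))])
    Rm=cv2.Rodrigues(np.asarray(c['rvec']))[0];o=-Rm.T@np.asarray(c['tvec']).ravel()
    d=d@Rm;return o,d/np.linalg.norm(d,axis=1,keepdims=True)
def plane(c,uv,z,fish=False):
    o,d=ray(c,uv,fish);return o+d*((z-o[2])/d[:,2])[:,None]
def tri(c1,u1,c2,u2,f1=False,f2=False):
    (o1,D1),(o2,D2)=ray(c1,u1,f1),ray(c2,u2,f2);out=[]
    for a,b in zip(D1,D2):
        A=np.stack([a,-b],1);s=np.linalg.lstsq(A,o2-o1,rcond=None)[0]
        p,q=o1+s[0]*a,o2+s[1]*b;out.append([*((p+q)/2),np.linalg.norm(p-q)])
    return np.array(out)
E
python3 - <<'E'
from h import *
np.set_printoptions(precision=4,suppress=True)
T,S=load('top0'),load('scene0')
m=lambda p,k,o,x0=0:(np.array(p,float)-[x0,0]+.5)/k-.5+o
rk=m([(80,78),(243,50),(310,485),(145,510)],6,(195,210)); rs=m([(87,100),(234,76),(294,459),(150,484)],6,(195,210))
dk=m([(470,95),(670,48),(790,514),(590,562)],6,(400,207),396)
for n,q,z in(('rackc',rk,.003),('racks',rs,.006),('dock',dk,.008)):
    P=plane(T,q,z);print(n,P[:,:2].tolist(),'\n ctr',P.mean(0),'sides',[np.linalg.norm(P[i]-P[i-1]) for i in range(4)],'yaw',[np.degrees(np.arctan2(*(a-b)[1::-1])) for a,b in((P[0],P[3]),(P[1],P[2]))])
print('dock tri',tri(T,dk,S,m([(563,65),(715,107),(622,388),(455,340)],5,(380,250),405)))
print('screw tri',tri(T,rs[1:3],S,m([(293,158),(160,326)],5,(225,170))))
pt=m([(97,75),(180,68),(200,195),(118,210)],6,(195,210)); ps=m([(215,75),(268,90),(230,140),(180,125)],5,(225,170))
print('pack top tri',tri(T,pt,S,ps)); print(plane(T,pt,.064))
print('black near',plane(T,m([(163,468),(248,458)],6,(195,210)),.064))
oth=[(295,217),(141,199),(479,210),(496,274),(365,250),(220,175),(400,175),(365,297)]
print(plane(T,oth,.0))
E
```

```text
rackc [[0.5438640055493699, 0.28371333611014127], [0.5578672477635709, 0.21262814185967757], [0.3678449615955624, 0.1764489828791265], [0.3555441084632667, 0.2475210936762807]] 
 ctr [0.4563 0.2301 0.003 ] sides [np.float64(0.19176616503156085), np.float64(0.07245133286652315), np.float64(0.19343577948522475), np.float64(0.07212874545522938)] yaw [np.float64(10.878742869092846), np.float64(10.77976974833792)]
racks [[0.533789364002967, 0.27963727597112564], [0.5458167956538258, 0.21568883685615053], [0.3788700241672419, 0.1833950819548539], [0.36676350781263656, 0.24528999496253942]] 
 ctr [0.4563 0.231  0.006 ] sides [np.float64(0.17052088537418436), np.float64(0.06506967018018271), np.float64(0.17004149821563758), np.float64(0.06306780473802212)] yaw [np.float64(11.620339838305252), np.float64(10.947934855499412)]
dock [[0.5554007926843983, -0.25394080004971015], [0.5782179141381432, -0.3419621302262653], [0.3750120206821867, -0.3934436964311038], [0.35248844964562615, -0.3066112131909101]] 
 ctr [ 0.4653 -0.324   0.008 ] sides [np.float64(0.2096368082612141), np.float64(0.09093060
[... 180 characters left out ...]
  0.003 ]
 [ 0.5766 -0.3398  0.0106  0.0037]
 [ 0.3742 -0.3927  0.0065  0.0027]
 [ 0.3511 -0.3054  0.0048  0.0047]]
screw tri [[0.5442 0.2165 0.0096 0.0035]
 [0.3773 0.1848 0.0087 0.0046]]
pack top tri [[0.5352 0.268  0.0599 0.007 ]
 [0.54   0.2309 0.0625 0.0025]
 [0.4869 0.2193 0.0638 0.0003]
 [0.4797 0.2536 0.0636 0.0008]]
[[0.5369 0.2645 0.064 ]
 [0.5406 0.2297 0.064 ]
 [0.487  0.2192 0.064 ]
 [0.4799 0.2533 0.064 ]]
black near [[0.3725 0.2301 0.064 ]
 [0.3774 0.1949 0.064 ]]
[[ 0.5643  0.0547  0.    ]
 [ 0.6035  0.4642  0.    ]
 [ 0.5938 -0.4337  0.    ]
 [ 0.4246 -0.4768  0.    ]
 [ 0.4805 -0.1319  0.    ]
 [ 0.673   0.2576  0.    ]
 [ 0.6839 -0.223   0.    ]
 [ 0.3573 -0.1334  0.    ]]
```

Call:
play_rows(commands=[0, 0, 0, 0, 0, 0.067, 0, 0, 0, 0, 0, 0.067, -0.029, 0.058, 0, 0, 0, 0, -0.029, 0.058, 0, 0, 0, 0, -0.029, 0.058, 0, 0, 0, 0, -0.029, 0.058, 0, 0, 0, 0, -0.029, 0.058, 0, 0, 0, 0, -0.029, 0.058, 0, 0, 0, 0], grip=-1)

```text
t: 1.15
position: [0.361, -0.2586, 0.1959]
orientation: [0.0, -0.096, 0.995, 0.0]
force: [0.8, 0.3, -0.1]
opening: 0.0853
gripper_force: 0.0
```

Call:
play_rows(commands=[-0.029, 0.058, 0, 0, 0, 0, -0.029, 0.058, 0, 0, 0, 0, -0.029, 0.058, 0, 0, 0, 0, -0.029, 0.058, 0, 0, 0, 0, -0.029, 0.058, 0, 0, 0, 0, -0.029, 0.058, 0, 0, 0, 0, -0.029, 0.058, 0, 0, 0, 0, -0.029, 0.058, 0, 0, 0, 0])

```text
t: 2.15
position: [0.4724, 0.1412, 0.196]
orientation: [-0.0, -0.096, 0.995, 0.0]
force: [0.4, -0.7, 0.9]
opening: 0.0855
gripper_force: 0.0
```

```bash
cat >> h.py <<'E'
def go(o,target,Rt):
    """scaled tool-frame shift and turn from obs o to target pose (turn applied after the shift)"""
    q=o['orientation'];Rc=R.from_quat([q[1],q[2],q[3],q[0]])
    print('shift/.8',np.round(Rc.inv().apply(np.array(target)-o['position'])/.8,4),'turn/2',np.round((Rc.inv()*Rt).as_rotvec()/2,4),'t',o['t'],'pos',o['position'].round(4),'F',np.round(o['force'],1),'op',round(o['opening'],4),'q',np.round(o['q'],2))
def down(yaw_y):  # tool down, tool y heading yaw_y degrees
    a=np.radians(yaw_y);y=np.array([np.cos(a),np.sin(a),0]);z=np.array([0,0,-1.]);return R.from_matrix(np.stack([np.cross(y,z),y,z],1))
E
python3 - <<'E'
from h import *;from bench import *
go(get_obs(),[.5,.2386,.15],down(101))
c=camera('wrist');pickle.dump(c,open('pics/w1.pkl','wb'));cv2.imwrite('pics/w1.png',c['color'][...,::-1])
E
```

```text
shift/.8 [-0.0572  0.1129  0.0575] turn/2 [ 0.     -0.      0.0001] t 2.15 pos [0.4724 0.1412 0.196 ] F [ 0.4 -0.7  0.9] op 0.0855 q [ 0.62  0.16 -0.31 -0.   -1.11 -2.  ]
```

View pics/w1.png

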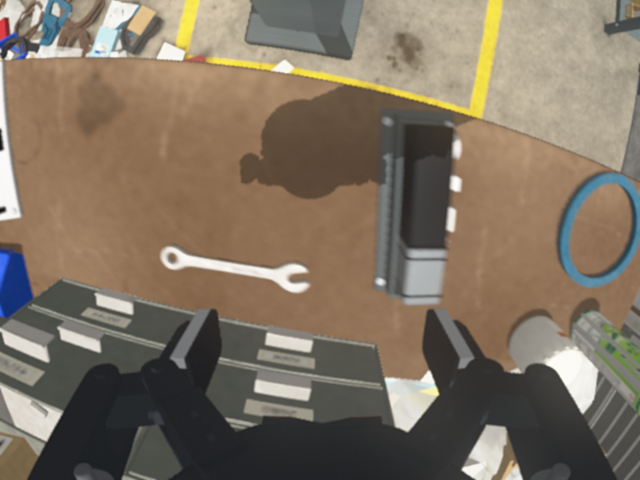

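The wrist view shows the pack's black/grey seam at about (401,247)–(446,249), its far end at about (403,290)–(441,293), and the wrench at (235,268). I'll check these against the rack pose.

```bash
python3 - <<'E'
from h import *
c=load('w1');np.set_printoptions(precision=4,suppress=True)
print(plane(c,[(401,247),(446,249),(403,125),(452,125),(403,298),(441,300)],.064,True))
print('screws',plane(c,[(387,121),(380,283)],.006,True))
print('wrench',plane(c,[(170,258),(298,282)],.005,True))
T=load('top0')
m=lambda p:(np.array(p,float)+.5)/6-.5+[195,210]
print('tri seam',tri(T,m([(118,210),(208,195)]),c,[(446,249),(401,247)],False,True))
E
```

```text
[[0.4867 0.2156 0.064 ]
 [0.4805 0.2584 0.064 ]
 [0.3817 0.1916 0.064 ]
 [0.3709 0.2339 0.064 ]
 [0.5361 0.2314 0.064 ]
 [0.5321 0.2701 0.064 ]]
screws [[0.3795 0.1875 0.006 ]
 [0.5494 0.2205 0.006 ]]
wrench [[ 0.5667 -0.016   0.005 ]
 [ 0.5655  0.1319  0.005 ]]
tri seam [[0.4775 0.2514 0.0785 0.0027]
 [0.4873 0.2161 0.0622 0.    ]]
```

Call:
play_rows(commands=[-0.0143, 0.0282, 0.012, 0, 0, 0, -0.0143, 0.0282, 0.012, 0, 0, 0, -0.0143, 0.0282, 0.012, 0, 0, 0, -0.0143, 0.0282, 0.012, 0, 0, 0, 0, 0, 0, 0, 0, 0])

```text
t: 2.82
position: [0.5002, 0.2382, 0.156]
orientation: [-0.001, -0.096, 0.995, -0.001]
force: [-0.4, -0.9, -0.6]
opening: 0.0853
gripper_force: 0.0
```

Call:
play_rows(commands=[0, 0.001, 0.04, 0, 0, 0, 0, 0, 0.04, 0, 0, 0, 0, 0, 0.035, 0, 0, 0, 0, 0, 0.02, 0, 0, 0, 0, 0, 0.0125, 0, 0, 0, 0, 0, 0, 0, 0, 0])

```text
t: 3.58
position: [0.5, 0.2375, 0.0395]
orientation: [-0.0, -0.096, 0.995, -0.0]
force: [0.3, 0.9, 1.5]
opening: 0.0856
gripper_force: 0.0
```

Call:
play_rows(commands=[0, 0, 0, 0, 0, 0, 0, 0, 0, 0, 0, 0, 0, 0, 0, 0, 0, 0, 0, 0, 0, 0, 0, 0], grip=0.1, newtons=50)

```text
t: 4.08
position: [0.5001, 0.2377, 0.0399]
orientation: [0.0, -0.096, 0.995, 0.0]
force: [-0.4, 0.2, 0.1]
opening: 0.0387
gripper_force: 0.0
```

Call:
play_rows(commands=[0, 0, 0.0055, 0, 0, 0, 0, 0, 0, 0, 0, 0])

```text
t: 4.32
position: [0.4996, 0.2374, 0.0347]
orientation: [-0.001, -0.096, 0.995, -0.0]
force: [1.3, -0.1, -0.0]
opening: 0.0387
gripper_force: 0.0
```

Call:
play_rows(commands=[0, 0, 0, 0, 0, 0, 0, 0, 0, 0, 0, 0, 0, 0, 0, 0, 0, 0, 0, 0, 0, 0, 0, 0], grip=1, newtons=60)

```text
t: 4.82
position: [0.5, 0.2377, 0.0353]
orientation: [0.0, -0.096, 0.995, 0.0]
force: [-0.2, 0.5, -0.1]
opening: 0.0001
gripper_force: 0.0
```

Call:
play_rows(commands=[0, 0, -0.02, 0, 0, 0, 0, 0, -0.035, 0, 0, 0, 0, 0, -0.04, 0, 0, 0, 0, 0, -0.04, 0, 0, 0, 0, 0, -0.04, 0, 0, 0, 0, 0, 0, 0, 0, 0])

```text
t: 5.58
position: [0.5017, 0.2388, 0.1796]
orientation: [0.004, -0.096, 0.995, 0.002]
force: [0.2, 0.9, 0.3]
opening: 0.0002
gripper_force: 0.0
```

```bash
python3 - <<'E'
from h import *;from bench import *
a=camera('wrist');b=camera('top');pickle.dump(a,open('pics/w2.pkl','wb'));pickle.dump(b,open('pics/t2.pkl','wb'))
cv2.imwrite('pics/w2.png',np.hstack([a['color'][100:400,180:580],b['color'][170:470,150:550]])[...,::-1])
o=get_obs();go(o,[.48,-.12,.16],down(101));print(o['gripper_force'])
E
```

```text
shift/.8 [ 0.1094 -0.4342  0.0194] turn/2 [ 0.0005  0.0004 -0.0002] t 5.675 pos [0.4997 0.2376 0.1759] F [ 0.5 -0.4 -0.3] op 0.0001 q [ 0.74  0.28 -0.2  -0.   -1.09 -2.12]
0.0
```

View pics/w2.png

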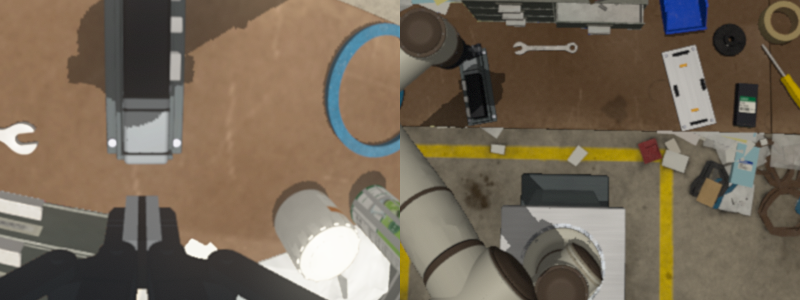

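```bash
python3 - <<'E'
from h import *
np.set_printoptions(precision=4,suppress=True)
def fproj(c,P):
    X=cv2.Rodrigues(c['rvec'])[0]@np.array(P).T+c['tvec'].reshape(3,1);X=X.T
    th=np.arctan2(np.hypot(X[:,0],X[:,1]),X[:,2]);ph=np.arctan2(X[:,1],X[:,0])
    return np.c_[th*np.cos(ph),th*np.sin(ph)]*c['K'][0,0]+c['K'][:2,2]
a,b=load('w1'),load('w2')
print('TCP in w2 crop',fproj(b,[[.4997,.2376,.1759]])-[180,100])
print('TCP pose w1',fproj(a,[[.4724,.1412,.196]]))
for c,n in((a,'w1'),(b,'w2')):
    Rm=cv2.Rodrigues(c['rvec'])[0];print(n,'cam',-Rm.T@c['tvec'].ravel(),'axis',Rm[2])
k=np.array([180,100])
print('pack',plane(b,k+np.array([(123,98),(168,98),(127,160),(166,160)]),.064,True))
print('screws',plane(b,k+np.array([(112,143),(177,143)]),.006,True))
print('tri end/seam',tri(a,[(401,247),(446,249)],b,k+np.array([(123,98),(168,98)]),True,True))
print('tri screw',tri(a,[(380,283)],b,k+np.array([(112,143)]),True,True))
E
```

```text
TCP in w2 crop [[141.9935 173.5138]]
TCP pose w1 [[323.4349 280.1678]]
w1 cam [0.3926 0.1248 0.374 ] axis [ 0.3109  0.0599 -0.9485]
w2 cam [0.4207 0.2215 0.357 ] axis [ 0.3173  0.0645 -0.9461]
pack [[0.4863 0.2199 0.064 ]
 [0.4794 0.2555 0.064 ]
 [0.5386 0.2326 0.064 ]
 [0.5323 0.2652 0.064 ]]
screws [[0.5467 0.2168 0.006 ]
 [0.5344 0.2808 0.006 ]]
tri end/seam [[0.49   0.2196 0.0507 0.0014]
 [0.4776 0.2543 0.0736 0.0003]]
tri screw [[0.5423 0.2168 0.0206 0.0016]]
```

```bash
python3 - <<'E'
from h import *
a,b=load('w1'),load('w2')
g=cv2.cvtColor(b['color'],cv2.COLOR_RGB2GRAY)
for u in(312,318,323,329,335):print(u,g[256:330:2,u].tolist())
E
```

```text
312 [176, 187, 186, 174, 140, 127, 129, 129, 129, 130, 130, 127, 124, 126, 128, 130, 130, 130, 126, 123, 118, 120, 120, 119, 119, 119, 119, 118, 120, 119, 119, 119, 119, 119, 120, 118, 119]
318 [176, 187, 186, 174, 141, 129, 130, 127, 122, 120, 121, 127, 131, 134, 133, 132, 130, 132, 140, 139, 99, 83, 82, 76, 76, 77, 75, 75, 75, 71, 70, 69, 70, 70, 67, 62, 61]
323 [175, 187, 187, 173, 138, 128, 127, 126, 124, 122, 123, 123, 123, 124, 123, 124, 124, 123, 123, 119, 70, 48, 50, 48, 50, 50, 48, 47, 47, 48, 48, 47, 47, 47, 46, 46, 47]
329 [175, 187, 185, 173, 137, 125, 126, 125, 124, 125, 124, 124, 122, 121, 121, 123, 122, 122, 122, 121, 118, 120, 119, 119, 120, 120, 121, 120, 119, 120, 118, 120, 120, 120, 119, 119, 119]
335 [174, 186, 185, 171, 134, 123, 124, 123, 119, 121, 124, 126, 127, 126, 123, 123, 122, 120, 119, 118, 119, 121, 120, 120, 120, 120, 120, 119, 119, 119, 119, 119, 119, 119, 119, 118, 118]
```

```bash
python3 - <<'E'
from h import *;from bench import *
c=camera('scene');pickle.dump(c,open('pics/s3.pkl','wb'))
p=cv2.projectPoints(np.array([[.4997,.2376,.1759],[.4997,.2376,.2259],[.5,.2376,.064]]),c['rvec'],c['tvec'],c['K'],None)[0].reshape(-1,2)
print(p)
u,v=np.clip((p[0]-[60,60]).astype(int),0,None)
i=cv2.resize(c['color'][v:v+120,u:u+120],None,fx=5,fy=5,interpolation=cv2.INTER_CUBIC);print(u,v)
cv2.circle(i,tuple(((p[0]-[u,v])*5).astype(int)),4,(255,0,0),1)
w=cv2.resize(load('w2')['color'][230:380,270:320+60],None,fx=3,fy=4)[:600,:200]
cv2.imwrite('pics/s3.png',i[...,::-1])
E
```

```text
[[266.40878904 164.82052599]
 [265.28770759 151.36097384]
 [268.82788133 193.07449813]]
206 104
```

View pics/s3.png

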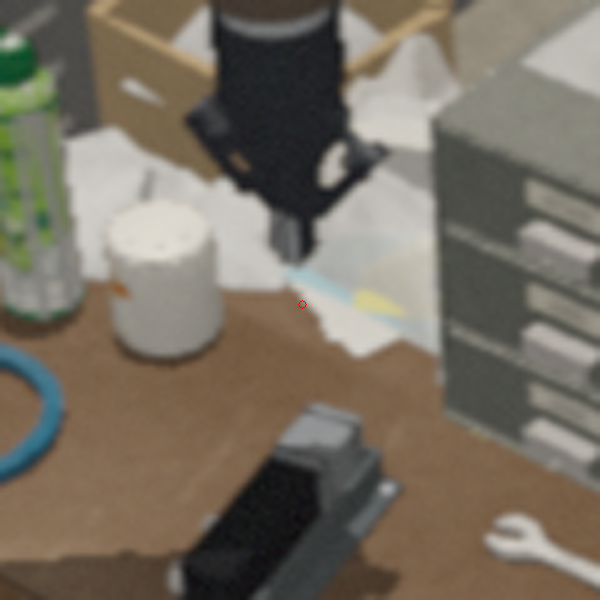

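The finger tip sits at crop (290,262), but the reported TCP projects to (302,303). The shut tips are therefore about 30 mm behind the reported TCP, and the first closing went over the top of the pack. I'll grasp about 27 mm lower.

Call:
play_rows(commands=[-0.004, 0.004, 0.04, 0, 0, 0, 0, 0, 0.04, 0, 0, 0, 0, 0, 0.03, 0, 0, 0, 0, 0, 0.03, 0, 0, 0, 0, 0, 0.03, 0, 0, 0, 0, 0, 0.02, 0, 0, 0, 0, 0, 0.01, 0, 0, 0, 0, 0, 0, 0, 0, 0], grip=-1)

```text
t: 6.72
position: [0.5024, 0.2412, 0.0148]
orientation: [-0.0, -0.096, 0.995, -0.0]
force: [-0.4, -0.6, 0.6]
opening: 0.0851
gripper_force: 0.0
```

Call:
play_rows(commands=[0, 0, 0.005, 0, 0, 0, 0, 0, 0, 0, 0, 0, 0, 0, 0, 0, 0, 0, 0, 0, 0, 0, 0, 0], grip=1, newtons=30)

```text
t: 7.22
position: [0.5029, 0.2419, 0.0119]
orientation: [0.001, -0.096, 0.995, 0.0]
force: [-1.1, 1.1, 2.4]
opening: 0.0369
gripper_force: 33.8
```

Call:
play_rows(commands=[0, 0, 0, 0, 0, 0, 0, 0, 0, 0, 0, 0, 0, 0, 0.0025, 0, 0, 0, 0, 0, 0.0025, 0, 0, 0, 0, 0, 0, 0, 0, 0], grip=0)

```text
t: 7.85
position: [0.5023, 0.2412, 0.0069]
orientation: [-0.0, -0.096, 0.995, -0.0]
force: [-0.5, -0.4, 0.5]
opening: 0.0427
gripper_force: 0.0
```

Call:
play_rows(commands=[0, 0, 0.0025, 0, 0, 0, 0, 0, 0.0, 0, 0, 0])

```text
t: 8.1
position: [0.5024, 0.2413, 0.005]
orientation: [-0.0, -0.096, 0.995, -0.0]
force: [-0.1, 0.3, -0.1]
opening: 0.0426
gripper_force: 0.0
```

Call:
play_rows(commands=[0, 0, 0, 0, 0, 0, 0, 0, 0, 0, 0, 0, 0, 0, 0, 0, 0, 0], grip=1, newtons=60)

```text
t: 8.48
position: [0.5027, 0.2417, 0.0055]
orientation: [0.0, -0.096, 0.995, 0.0]
force: [-0.1, 1.8, 1.4]
opening: 0.0369
gripper_force: 60.9
```

Call:
play_rows(commands=[0, 0, -0.01, 0, 0, 0, 0, 0, -0.02, 0, 0, 0, 0, 0, -0.035, 0, 0, 0, 0, 0, -0.035, 0, 0, 0, 0, 0, -0.035, 0, 0, 0, 0, 0, -0.035, 0, 0, 0, 0, 0, 0, 0, 0, 0])

```text
t: 9.35
position: [0.5037, 0.2423, 0.1441]
orientation: [0.003, -0.096, 0.995, 0.002]
force: [0.2, 1.2, -4.3]
opening: 0.0368
gripper_force: 60.8
```

```bash
python3 - <<'E'
from h import *;from bench import *
o=get_obs();go(o,[.51,-.11,.14],down(101));print(o['gripper_force'],o['wrist_torque'])
E
```

```text
shift/.8 [ 0.0763 -0.4338  0.0034] turn/2 [ 0.0015  0.0027 -0.    ] t 9.35 pos [0.5037 0.2423 0.1441] F [ 0.2  1.2 -4.3] op 0.0368 q [ 0.74  0.31 -0.24  0.   -1.01 -2.12]
60.81828832626343 [-0.00403629 -0.05196423  0.01604941]
```

Call:
play_rows(commands=[0.0105, -0.055, 0, 0, 0, 0, 0.0105, -0.055, 0, 0, 0, 0, 0.0105, -0.055, 0, 0, 0, 0, 0.0105, -0.055, 0, 0, 0, 0, 0.0105, -0.055, 0, 0, 0, 0, 0.0105, -0.055, 0, 0, 0, 0, 0.0105, -0.055, 0, 0, 0, 0, 0.0105, -0.055, 0, 0, 0, 0])

```text
t: 10.35
position: [0.5022, -0.1183, 0.1398]
orientation: [-0.001, -0.096, 0.995, 0.0]
force: [0.8, 0.2, -4.1]
opening: 0.0372
gripper_force: 61.0
```

Call:
play_rows(commands=[0, 0, 0, -0.05, 0, 0, 0, 0, 0, -0.07, 0, 0, 0, 0, 0, -0.07, 0, 0, 0, 0, 0, -0.07, 0, 0, 0, 0, 0, -0.07, 0, 0, 0, 0, 0, -0.07, 0, 0, 0, 0, 0, -0.036, 0, 0, 0, 0, 0, 0, 0, 0])

```text
t: 11.35
position: [0.503, -0.118, 0.1382]
orientation: [-0.042, -0.084, 0.902, 0.421]
force: [-0.2, 0.3, -3.3]
opening: 0.0369
gripper_force: 61.6
```

```bash
python3 - <<'E'
from h import *;from bench import *
o=get_obs();Rt=R.from_rotvec(np.radians(50)*np.array([np.cos(np.radians(11)),np.sin(np.radians(11)),0]))*down(101)
go(o,[.505,-.115,.017],Rt);print(o['gripper_force'])
c=camera('scene');b=camera('top');pickle.dump(c,open('pics/s4.pkl','wb'))
p=cv2.projectPoints(np.array([o['position']]),c['rvec'],c['tvec'],c['K'],None)[0].ravel().astype(int);u,v=p-[60,60];print(u,v)
x=cv2.resize(c['color'][v:v+120,u:u+120],(480,480),interpolation=cv2.INTER_CUBIC)
y=cv2.resize(b['color'][190:310,320:400],(320,480),interpolation=cv2.INTER_CUBIC)
cv2.imwrite('pics/s4.png',np.hstack([x,y])[...,::-1])
E
```

```text
shift/.8 [-0.0038 -0.1141  0.0998] turn/2 [ 0.0003 -0.0001 -0.0027] t 11.35 pos [ 0.503  -0.118   0.1382] F [-0.2  0.3 -3.3] op 0.0369 q [-0.4   0.6   0.14 -0.69 -1.68 -0.85]
61.561843156814575
305 161
```

View pics/s4.png

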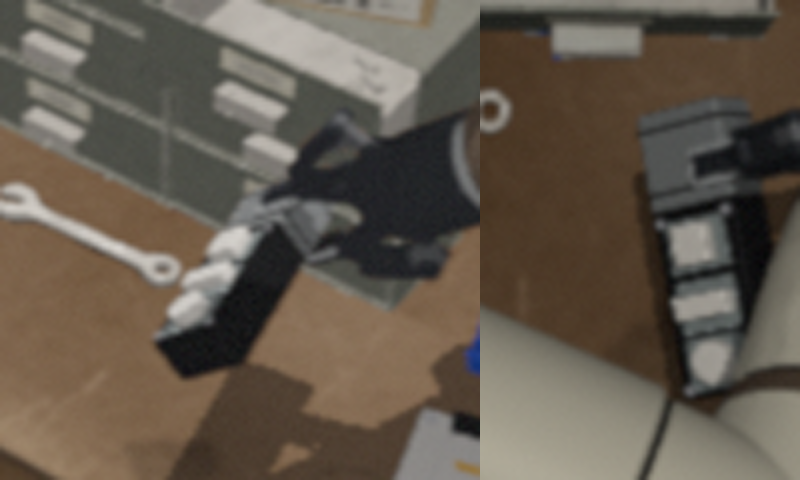

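The picture shows the tester held at 50° with its keys facing up, clear of the wrench and dock. Now I'll lower it to the counter.

Call:
play_rows(commands=[0, -0.024, 0.02, 0, 0, 0, 0, -0.024, 0.02, 0, 0, 0, 0, -0.024, 0.02, 0, 0, 0, 0, -0.024, 0.02, 0, 0, 0, 0, -0.014, 0.012, 0, 0, 0, 0, 0, 0, 0, 0, 0])

```text
t: 12.2
position: [0.503, -0.117, 0.025]
orientation: [-0.042, -0.086, 0.902, 0.421]
force: [-0.7, 0.6, -3.1]
opening: 0.0368
gripper_force: 61.6
```

Call:
play_rows(commands=[0, -0.003, 0.0025, 0, 0, 0, 0, 0, 0, 0, 0, 0])

```text
t: 12.45
position: [0.5041, -0.1175, 0.024]
orientation: [-0.04, -0.087, 0.902, 0.42]
force: [-0.5, -0.2, -3.2]
opening: 0.0366
gripper_force: 61.6
```

Call:
play_rows(commands=[0, -0.003, 0.0025, 0, 0, 0, 0, -0.003, 0.0025, 0, 0, 0, 0, 0, 0, 0, 0, 0])

```text
t: 12.82
position: [0.5035, -0.1172, 0.0169]
orientation: [-0.041, -0.087, 0.902, 0.421]
force: [-0.4, 0.3, -3.4]
opening: 0.0367
gripper_force: 61.6
```

Call:
play_rows(commands=[0, -0.002, 0.0015, 0, 0, 0, 0, 0, 0, 0, 0, 0])

```text
t: 13.08
position: [0.5036, -0.1173, 0.015]
orientation: [-0.041, -0.087, 0.902, 0.42]
force: [-0.1, 0.5, -4.2]
opening: 0.0371
gripper_force: 61.6
```

Call:
play_rows(commands=[0, -0.002, 0.0015, 0, 0, 0, 0, 0, 0, 0, 0, 0])

```text
t: 13.32
position: [0.5038, -0.1175, 0.0139]
orientation: [-0.04, -0.087, 0.902, 0.421]
force: [-0.6, -1.6, 0.6]
opening: 0.037
gripper_force: 62.1
```

Call:
play_rows(commands=[0, -0.002, 0.0015, 0, 0, 0, 0, 0, 0, 0, 0, 0])

```text
t: 13.58
position: [0.5038, -0.1175, 0.0138]
orientation: [-0.04, -0.088, 0.902, 0.421]
force: [0.5, -1.2, 9.5]
opening: 0.0369
gripper_force: 62.9
```

Call:
play_rows(commands=[0, 0, 0, 0, 0, 0, 0, 0, 0, 0, 0, 0, 0, 0, 0, 0, 0, 0], grip=-0.15)

```text
t: 13.95
position: [0.5038, -0.1177, 0.0108]
orientation: [-0.04, -0.087, 0.902, 0.42]
force: [0.8, -2.1, -0.1]
opening: 0.0488
gripper_force: 0.5
```

Call:
play_rows(commands=[0, 0, -0.008, 0, 0, 0, 0, 0, -0.012, 0, 0, 0, 0, 0, -0.015, 0, 0, 0, 0, 0, -0.02, 0, 0, 0, 0, 0, -0.03, 0, 0, 0, 0, 0, -0.04, 0, 0, 0, 0, 0, -0.04, 0, 0, 0, 0, 0, -0.02, 0, 0, 0])

```text
t: 14.95
position: [0.5258, -0.2308, 0.108]
orientation: [-0.039, -0.087, 0.903, 0.42]
force: [0.6, -0.1, 0.3]
opening: 0.049
gripper_force: 0.0
```

Call:
play_rows(commands=[0, 0, 0, 0.05, 0, 0, 0, 0, 0, 0.07, 0, 0, 0, 0, 0, 0.07, 0, 0, 0, 0, 0, 0.07, 0, 0, 0, 0, 0, 0.07, 0, 0, 0, 0, 0, 0.07, 0, 0, 0, 0, 0, 0.036, 0, 0, 0, 0, 0, 0, 0, 0], grip=-1)

```text
t: 15.95
position: [0.5244, -0.2273, 0.1065]
orientation: [-0.001, -0.097, 0.995, 0.0]
force: [0.1, -0.0, -0.4]
opening: 0.0858
gripper_force: 0.0
```

```bash
python3 - <<'E'
from h import *;from bench import *
o=get_obs();go(o,[.504,-.119,.1],down(101))
a=camera('wrist');b=camera('top');s=camera('scene')
for n,c in(('w5',a),('t5',b),('s5',s)):pickle.dump(c,open(f'pics/{n}.pkl','wb'))
m=np.zeros((600,800,3),np.uint8)
m[:300,:400]=a['color'][60:360,120:520]
m[:300,400:]=cv2.resize(b['color'][200:320,320:480],(400,300),interpolation=cv2.INTER_CUBIC)
m[300:,:400]=cv2.resize(s['color'][210:330,320:480],(400,300),interpolation=cv2.INTER_CUBIC)
cv2.imwrite('pics/m5.png',m[...,::-1])
E
```

```text
shift/.8 [-0.0012  0.1377  0.0083] turn/2 [ 0.0004 -0.0006  0.0011] t 15.95 pos [ 0.5244 -0.2273  0.1065] F [ 0.1 -0.  -0.4] op 0.0858 q [-0.13  0.38 -0.25 -0.   -0.95 -1.25]
```

View pics/m5.png

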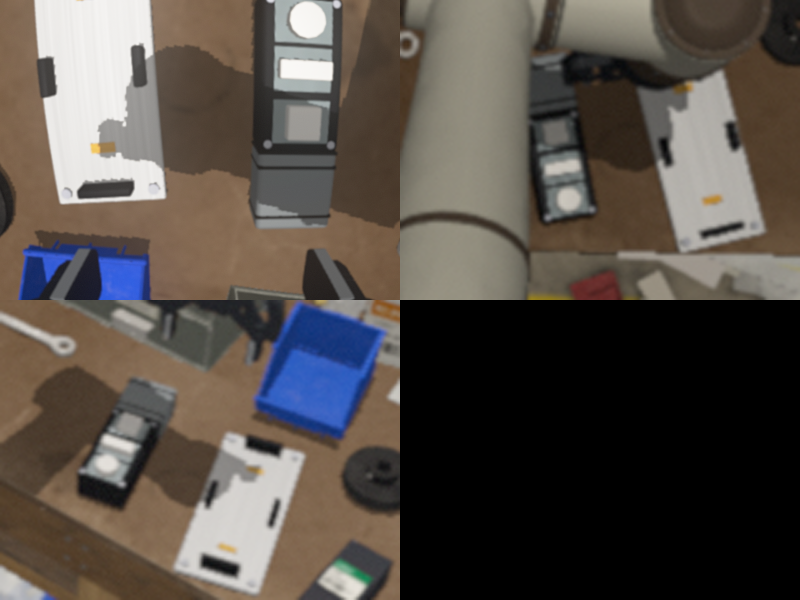

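The tester lies flat on the counter with its keys up. In the wrist crop the pack seam is at (252,150)–(338,153) and the pack end at (255,225)–(328,226). The dock's far corners are at (62,203) and (165,197), with lugs at (46,77) and (139,65).

```bash
python3 - <<'E'
from h import *
np.set_printoptions(precision=4,suppress=True)
a,b,s=load('w5'),load('t5'),load('s5');k=np.array([120,60])
pa=k+np.array([(252,150),(338,153),(256,222),(330,222)])
print('wrist seam,end',plane(a,pa,.038,True))
print('keys round,bar,square',plane(a,k+np.array([(308,19),(306,69),(303,123)]),.048,True))
print('dock corners',plane(a,k+np.array([(62,203),(165,197)]),.008,True),'lug tops',plane(a,k+np.array([(46,77),(139,65)]),.02,True))
mt=lambda p:(np.array(p,float)-[400,0]+.5)/2.5-.5+[320,200]
ms=lambda p:(np.array(p,float)-[0,300]+.5)/2.5-.5+[320,210]
T=mt([(568,199),(562,168),(556,130)]);S=ms([(107,464),(119,443),(131,425)])
print('keys tri',tri(b,T,s,S));print('keys top',plane(b,T,.048))
E
```

```text
wrist seam,end [[ 0.4971 -0.1984  0.038 ]
 [ 0.4863 -0.1363  0.038 ]
 [ 0.5493 -0.1826  0.038 ]
 [ 0.5393 -0.1257  0.038 ]]
keys round,bar,square [[ 0.4026 -0.183   0.048 ]
 [ 0.435  -0.1773  0.048 ]
 [ 0.4701 -0.1708  0.048 ]]
dock corners [[ 0.5774 -0.3377  0.008 ]
 [ 0.5545 -0.2522  0.008 ]] lug tops [[ 0.4738 -0.3564  0.02  ]
 [ 0.4553 -0.2869  0.02  ]]
keys tri [[ 0.4014 -0.1827  0.0471  0.0041]
 [ 0.4331 -0.1767  0.0493  0.0025]
 [ 0.4715 -0.1701  0.0415  0.0053]]
keys top [[ 0.4026 -0.1842  0.048 ]
 [ 0.4339 -0.1779  0.048 ]
 [ 0.4726 -0.1714  0.048 ]]
```

```bash
python3 - <<'E'
from h import *;from bench import *
np.set_printoptions(precision=4,suppress=True)
T=load('top0');S=load('scene0')
m=lambda p,k,o,x0=0:(np.array(p,float)-[x0,0]+.5)/k-.5+o
t=m([(582,98),(690,510),(553,322),(713,285)],6,(400,207),396)
P=plane(T,t,.022);print(P,P.mean(0))
s=m([(632,93),(545,332),(528,190),(653,227)],5,(380,250),405)
Q=plane(S,s,.02);print(Q,Q.mean(0))
print('tri',tri(T,t,S,s))
go(get_obs(),[.5117,-.1628,.06],down(100.5))
E
```

```text
[[ 0.5531 -0.3004  0.022 ]
 [ 0.3755 -0.3467  0.022 ]
 [ 0.4552 -0.2878  0.022 ]
 [ 0.4727 -0.3571  0.022 ]] [ 0.4641 -0.323   0.022 ]
[[ 0.5484 -0.2981  0.02  ]
 [ 0.3714 -0.3445  0.02  ]
 [ 0.4509 -0.2871  0.02  ]
 [ 0.4684 -0.3558  0.02  ]] [ 0.4598 -0.3214  0.02  ]
tri [[ 0.5521 -0.2991  0.018   0.005 ]
 [ 0.3742 -0.3457  0.0185  0.0046]
 [ 0.4545 -0.2873  0.0172  0.0035]
 [ 0.4719 -0.3565  0.0177  0.0039]]
shift/.8 [0.0014 0.0846 0.0581] turn/2 [0.0004 0.0002 0.0039] t 16.1 pos [ 0.5257 -0.2291  0.1064] F [-0.7 -0.1  0.7] op 0.0853 q [-0.13  0.38 -0.25 -0.   -0.95 -1.25]
```

Call:
play_rows(commands=[0.0005, 0.028, 0, 0, 0, 0.004, 0.0005, 0.028, 0.01, 0, 0, 0, 0.0005, 0.0286, 0.024, 0, 0, 0, 0, 0, 0.024, 0, 0, 0, 0, 0, 0, 0, 0, 0])

```text
t: 16.73
position: [0.5108, -0.163, 0.0586]
orientation: [-0.002, -0.091, 0.996, 0.0]
force: [0.8, -1.1, -0.0]
opening: 0.0851
gripper_force: 0.0
```

Call:
play_rows(commands=[0, 0, 0.03, 0, 0, 0, 0, 0, 0.03, 0, 0, 0, 0, 0, 0.02, 0, 0, 0, 0, 0, 0.01, 0, 0, 0, 0, 0, 0, 0, 0, 0])

```text
t: 17.35
position: [0.512, -0.163, -0.012]
orientation: [0.0, -0.091, 0.996, -0.0]
force: [0.1, -0.2, -0.1]
opening: 0.0854
gripper_force: 0.0
```

Now I'll close lightly at this height, which squares the tester to the gripper.

Call:
play_rows(commands=[0, 0, 0.006, 0, 0, 0, 0, 0, 0.006, 0, 0, 0, 0, 0, 0, 0, 0, 0, 0, 0, 0, 0, 0, 0, 0, 0, 0, 0, 0, 0], grip=1, newtons=50)

```text
t: 17.98
position: [0.5123, -0.1625, -0.0194]
orientation: [0.001, -0.092, 0.996, -0.0]
force: [-3.2, 1.8, 13.3]
opening: 0.0568
gripper_force: 52.0
```

Call:
play_rows(commands=[0, 0, -0.02, 0, 0, 0, 0, 0, -0.03, 0, 0, 0, 0, 0, -0.03, 0, 0, 0, 0, 0, -0.02, 0, 0, 0, 0, 0, 0, 0, 0, 0])

```text
t: 18.6
position: [0.5123, -0.1625, 0.0595]
orientation: [0.001, -0.092, 0.996, -0.0]
force: [0.3, 0.4, -4.4]
opening: 0.0568
gripper_force: 56.2
```

```bash
python3 - <<'E'
from h import *;from bench import *
o=get_obs()
a=np.radians(14.4);go(o,[.464+.045*np.cos(a),-.3222+.045*np.sin(a),o['position'][2]],down(104.4));print(o['gripper_force'])
c=camera('wrist');pickle.dump(c,open('pics/w6.pkl','wb'));cv2.imwrite('pics/w6.png',c['color'][...,::-1])
E
```

```text
shift/.8 [ 0.0397 -0.1814 -0.    ] turn/2 [-0.0002  0.0014 -0.0338] t 18.6 pos [ 0.5123 -0.1625  0.0595] F [ 0.3  0.4 -4.4] op 0.0568 q [-0.01  0.38 -0.39 -0.   -0.8  -1.38]
56.248719692230225
```

View pics/w6.png

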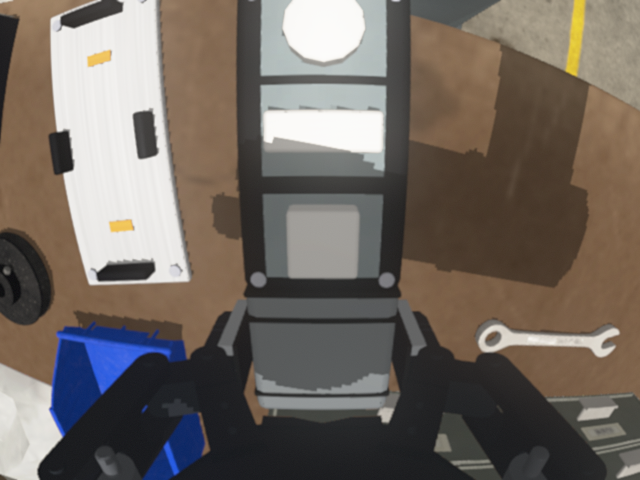

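The tester is gripped square in the wrist view: square key (323,242), bar key (323,131), seam y≈298. The dock's stops are at (125,271) and (92,14), and its lugs at (60,152) and (146,134).

```bash
python3 - <<'E'
from h import *
np.set_printoptions(precision=4,suppress=True)
a=load('w6');t=np.array([.5123,-.1625]);y=np.radians(10.5);ex=np.array([np.cos(y),np.sin(y)]);ey=np.array([-ex[1],ex[0]])
for n,px,z in(('square',(323,242),.127),('bar',(323,131),.127),('seamL',(250,296),.117),('seamR',(398,298),.117)):
    p=plane(a,px,z,True)[0,:2]-t;print(n,p@ex,p@ey)
P=plane(a,[(125,271),(92,14),(60,152),(146,134)],.022,True);print(P,P.mean(0))
E
```

```text
square -0.04423435596965067 -0.00050717330583833
bar -0.07855478734166274 -0.0005346493349532751
seamL -0.019824595441830725 -0.027274348757645995
seamR -0.018974462805161546 0.027233903963647776
[[ 0.5505 -0.2963  0.022 ]
 [ 0.3777 -0.3404  0.022 ]
 [ 0.473  -0.354   0.022 ]
 [ 0.455  -0.2842  0.022 ]] [ 0.4641 -0.3187  0.022 ]
```

Call:
play_rows(commands=[0.0099, -0.0453, 0, 0, 0, 0, 0.0099, -0.0453, 0, 0, 0, 0, 0.0099, -0.0453, 0, 0, 0, 0, 0.0099, -0.0453, 0, 0, 0, 0, 0, 0, 0, 0, 0, -0.034, 0, 0, 0, 0, 0, 0, 0, 0, 0, 0, 0, 0])

```text
t: 19.52
position: [0.5065, -0.3103, 0.0575]
orientation: [-0.001, -0.125, 0.992, 0.0]
force: [0.8, 0.2, -3.5]
opening: 0.0569
gripper_force: 56.2
```

```bash
python3 - <<'E'
from h import *;from bench import *
o=get_obs();go(o,[.5083,-.3104,o['position'][2]],down(104.4))
b=camera('top');w=camera('wrist');pickle.dump(b,open('pics/t7.pkl','wb'));pickle.dump(w,open('pics/w7.pkl','wb'))
y=cv2.resize(b['color'][205:305,385:485],(500,500),interpolation=cv2.INTER_CUBIC)
m=np.zeros((500,800,3),np.uint8);m[:,:500]=y;m[:400,500:]=cv2.resize(w['color'][:400,170:470],(300,400))
cv2.imwrite('pics/m7.png',m[...,::-1])
E
```

```text
shift/.8 [-0.0022 -0.0007 -0.    ] turn/2 [ 0.0005 -0.0007 -0.0001] t 19.525 pos [ 0.5065 -0.3103  0.0575] F [ 0.8  0.2 -3.5] op 0.0569 q [-0.28  0.46 -0.25 -0.   -0.86 -1.04]
```

View pics/m7.png

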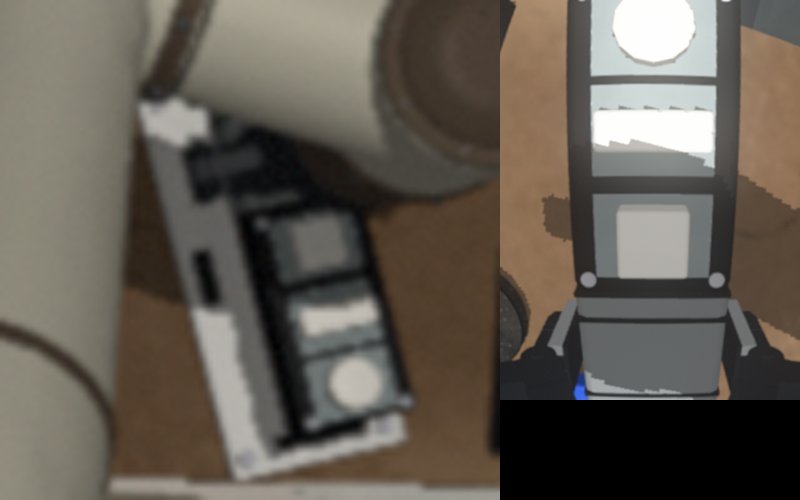

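That was the last picture. It shows the tester over the dock, parallel to it, with the round key at crop (355,380), the bar key at (340,316) and the square key at (322,245). I'll check this in the same camera as the dock estimate.

```bash
python3 - <<'E'
from h import *
b=load('t7');np.set_printoptions(precision=4,suppress=True)
px=(np.array([(355,381),(338,317),(321,244)])+.5)/5-.5+[385,205]
P=plane(b,px,.125)[:,:2];a=np.radians(14.4);ex=np.array([np.cos(a),np.sin(a)])
for p,x in zip(P,(-.066,-.033,.003)):print(p,'centre',p-x*ex)
print(np.array([.5065,-.3103])-.0457*ex)
E
```

```text
[ 0.3992 -0.3395] centre [ 0.4632 -0.3231]
[ 0.4298 -0.3315] centre [ 0.4617 -0.3233]
[ 0.4648 -0.3234] centre [ 0.4619 -0.3242]
[ 0.4622 -0.3217]
```

Call:
play_rows(commands=[-0.0023, 0.0003, 0.02, 0, 0, 0, 0, 0, 0.02, 0, 0, 0, 0, 0, 0.015, 0, 0, 0, 0, 0, 0.006, 0, 0, 0, 0, 0, 0, 0, 0, 0])

```text
t: 20.25
position: [0.5085, -0.3102, 0.009]
orientation: [-0.0, -0.126, 0.992, 0.0]
force: [0.4, 0.6, -4.1]
opening: 0.057
gripper_force: 56.1
```

Call:
play_rows(commands=[0, 0, 0.004, 0, 0, 0, 0, 0, 0.004, 0, 0, 0, 0, 0, 0.004, 0, 0, 0, 0, 0, 0, 0, 0, 0])

```text
t: 20.75
position: [0.5085, -0.3101, -0.0003]
orientation: [-0.0, -0.126, 0.992, 0.0]
force: [-0.1, 0.1, -4.6]
opening: 0.0572
gripper_force: 56.1
```

Call:
play_rows(commands=[0, 0, 0.004, 0, 0, 0, 0, 0, 0.003, 0, 0, 0, 0, 0, 0, 0, 0, 0])

```text
t: 21.12
position: [0.5085, -0.3101, -0.006]
orientation: [-0.0, -0.126, 0.992, 0.0]
force: [-0.2, 0.2, -3.4]
opening: 0.057
gripper_force: 56.1
```

Call:
play_rows(commands=[0, 0, 0.003, 0, 0, 0, 0, 0, 0.002, 0, 0, 0, 0, 0, 0, 0, 0, 0])

```text
t: 21.5
position: [0.5085, -0.3101, -0.0099]
orientation: [-0.0, -0.126, 0.992, 0.0]
force: [-0.3, -0.2, -2.9]
opening: 0.0569
gripper_force: 56.1
```

Call:
play_rows(commands=[0, 0, 0.0015, 0, 0, 0, 0, 0, 0, 0, 0, 0])

```text
t: 21.75
position: [0.5086, -0.3101, -0.011]
orientation: [-0.0, -0.126, 0.992, 0.0]
force: [0.2, 0.1, -4.2]
opening: 0.0566
gripper_force: 56.1
```

Call:
play_rows(commands=[0, 0, 0.0015, 0, 0, 0, 0, 0, 0, 0, 0, 0])

```text
t: 22.0
position: [0.5088, -0.3102, -0.0113]
orientation: [0.0, -0.126, 0.992, -0.0]
force: [-2.3, 2.2, 2.5]
opening: 0.0567
gripper_force: 56.8
```

Call:
play_rows(commands=[0, 0, 0.0015, 0, 0, 0, 0, 0, 0, 0, 0, 0])

```text
t: 22.25
position: [0.5088, -0.3102, -0.0113]
orientation: [0.0, -0.126, 0.992, -0.0]
force: [-3.6, 2.6, 9.8]
opening: 0.0568
gripper_force: 57.7
```

Seated: the support force appeared at the predicted height. Now I'll release, lift and close the fingers. I'll also work out where the closed tip really sits relative to the TCP.

Call:
play_rows(commands=[0, 0, 0, 0, 0, 0, 0, 0, 0, 0, 0, 0, 0, 0, 0, 0, 0, 0, 0, 0, -0.03, 0, 0, 0, 0, 0, -0.04, 0, 0, 0, 0, 0, -0.04, 0, 0, 0, 0, 0, 0, 0, 0, 0], grip=-1)

```text
t: 23.12
position: [0.5108, -0.311, 0.0776]
orientation: [0.003, -0.126, 0.992, -0.002]
force: [0.5, -0.3, -1.6]
opening: 0.0856
gripper_force: 0.0
```

```bash
python3 - <<'E'
from h import *;from bench import *
np.set_printoptions(precision=4,suppress=True)
w,s=load('w2'),load('s3');y=np.radians(11);ex=np.array([np.cos(y),np.sin(y),0]);ey=np.array([-ex[1],ex[0],0])
for sp in((292,262),(300,260),(283,258)):
    p=tri(w,[(323,297)],s,[(np.array(sp)+.5)/5-.5+[206,104]],True,False)[0];d=p[:3]-[.4997,.2376,.1759];print('tip rel TCP',d@ex,d@ey,d[2],'gap',p[3])
o=get_obs();go(o,[.464,-.322,.08],down(104.4))
c=camera('wrist');pickle.dump(c,open('pics/w8.pkl','wb'))
g=cv2.cvtColor(c['color'],cv2.COLOR_RGB2GRAY);n,l,st,ce=cv2.connectedComponentsWithStats((g>150).astype(np.uint8))
a=np.radians(14.4);E=np.array([np.cos(a),np.sin(a)]);N=np.array([-E[1],E[0]])
for i in range(1,n):
    if st[i,4]>150 and 200<ce[i,0]<440:
        q=plane(c,[ce[i]],.056,True)[0,:2]-[.464,-.322];print(st[i],ce[i].round(1),'dock xy',q@E,q@N)
E
```

```text
tip rel TCP -0.006396306931246428 0.0008390559641298018 0.03768704316051519 gap 0.0018157841541593753
tip rel TCP -0.0034952717454912463 -0.000558447072785613 0.03611510284283337 gap 0.002829388716561948
tip rel TCP -0.011693498012423855 0.0017641569749944773 0.0450119291396861 gap 0.005071465522266039
shift/.8 [ 0.06    0.0012 -0.0033] turn/2 [-0.0019  0.0026  0.0005] t 23.125 pos [ 0.5108 -0.311   0.0776] F [ 0.5 -0.3 -1.6] op 0.0856 q [-0.28  0.44 -0.22  0.   -0.9  -1.04]
[  215     0   191   311 18591] [322.7 123. ] dock xy -0.032086436333993246 -0.001545702559072249
[ 289   96   73   39 2708] [326.2 114.9] dock xy -0.03646916566040473 0.00028088415220160236
[ 305  167   41   42 1705] [324.9 187.5] dock xy 0.0028813620263930723 -0.00029389855922308994
```

The tester is centred in the dock, with the square key at dock x +2.9 mm. The shut tip is about 37 mm behind the reported TCP. Moving above the square key.

Call:
play_rows(commands=[0.03, 0.0006, 0, 0, 0, 0, 0.03, 0.0006, 0, 0, 0, 0, 0, 0, 0.01, 0, 0, 0, 0, 0, 0.02, 0, 0, 0, 0, 0, 0.02, 0, 0, 0, 0, 0, 0, 0, 0, 0], grip=1, newtons=30)

```text
t: 23.92
position: [0.4609, -0.3204, 0.0322]
orientation: [-0.002, -0.126, 0.992, 0.001]
force: [-0.3, 0.7, 0.2]
opening: 0.0001
gripper_force: 0.0
```

Call:
play_rows(commands=[0, 0, 0.003, 0, 0, 0, 0, 0, 0.002, 0, 0, 0, 0, 0, 0, 0, 0, 0])

```text
t: 24.3
position: [0.4622, -0.3212, 0.031]
orientation: [0.0, -0.126, 0.992, -0.0]
force: [-0.8, -1.3, -0.4]
opening: -0.0002
gripper_force: 0.0
```

Call:
play_rows(commands=[-0.001, 0, 0.0025, 0, 0, 0, 0, 0, 0.0025, 0, 0, 0, 0, 0, 0, 0, 0, 0])

```text
t: 24.68
position: [0.4626, -0.3209, 0.0266]
orientation: [-0.0, -0.126, 0.992, 0.0]
force: [0.1, 0.1, -0.5]
opening: -0.0001
gripper_force: 0.0
```

Call:
play_rows(commands=[0, 0, 0.0025, 0, 0, 0, 0, 0, 0, 0, 0, 0])

```text
t: 24.92
position: [0.4626, -0.3209, 0.0246]
orientation: [-0.0, -0.126, 0.992, 0.0]
force: [0.2, -0.3, -0.8]
opening: -0.0001
gripper_force: 0.0
```

Call:
play_rows(commands=[0, 0, 0.0025, 0, 0, 0, 0, 0, 0, 0, 0, 0])

```text
t: 25.18
position: [0.4626, -0.3209, 0.0225]
orientation: [-0.0, -0.126, 0.992, 0.0]
force: [0.3, 0.4, 0.8]
opening: 0.0
gripper_force: 0.0
```

Call:
play_rows(commands=[0, 0, 0.0025, 0, 0, 0, 0, 0, 0, 0, 0, 0])

```text
t: 25.42
position: [0.4629, -0.321, 0.0208]
orientation: [0.0, -0.126, 0.992, -0.0]
force: [0.5, 0.6, 2.1]
opening: -0.0
gripper_force: 0.8
```

Call:
play_rows(commands=[0, 0, 0.0025, 0, 0, 0, 0, 0, 0.0025, 0, 0, 0, 0, 0, 0, 0, 0, 0])

```text
t: 25.8
position: [0.4629, -0.3211, 0.0169]
orientation: [0.0, -0.126, 0.992, -0.0]
force: [0.4, 1.1, 4.5]
opening: -0.0001
gripper_force: 2.0
```

Call:
play_rows(commands=[0, 0, 0.0018, 0, 0, 0, 0, 0, 0, 0, 0, 0, 0, 0, 0, 0, 0, 0])

```text
t: 26.18
position: [0.4629, -0.3211, 0.0155]
orientation: [0.0, -0.126, 0.992, -0.0]
force: [-1.6, -0.5, 4.3]
opening: -0.0004
gripper_force: 2.4
```

Call:
play_rows(commands=[0, 0, 0.0018, 0, 0, 0, 0, 0, 0, 0, 0, 0, 0, 0, 0, 0, 0, 0])

```text
t: 26.55
position: [0.4629, -0.3211, 0.0141]
orientation: [0.0, -0.126, 0.992, -0.0]
force: [-0.1, 1.1, 6.0]
opening: 0.0001
gripper_force: 2.8
```

Call:
play_rows(commands=[0, 0, 0.0015, 0, 0, 0, 0, 0, 0, 0, 0, 0, 0, 0, 0, 0, 0, 0])

```text
t: 26.92
position: [0.4629, -0.3211, 0.013]
orientation: [0.0, -0.126, 0.992, -0.0]
force: [-0.3, 1.1, 5.8]
opening: 0.0003
gripper_force: 3.1
```

Call:
play_rows(commands=[0, 0, -0.015, 0, 0, 0, 0, 0, -0.02, 0, 0, 0, 0, 0, 0, 0, 0, 0, 0, 0, 0, 0, 0, 0, 0.0425, 0, 0, 0, 0, 0, 0.0425, 0, 0, 0, 0, 0, 0, 0, 0, 0, 0, 0, 0, 0, 0, 0, 0, 0])

```text
t: 27.92
position: [0.3971, -0.3381, 0.0405]
orientation: [0.0, -0.126, 0.992, -0.0]
force: [-0.1, -0.8, 0.5]
opening: 0.0
gripper_force: 0.0
```

```bash
python3 - <<'E'
from h import *;from bench import *
a=np.radians(14.4);go(get_obs(),[.464-.069*np.cos(a),-.322-.069*np.sin(a),.0245],down(104.4))
E
```

```text
shift/.8 [ 0.0003 -0.0013  0.02  ] turn/2 [-0.0001 -0.      0.0002] t 27.925 pos [ 0.3971 -0.3381  0.0405] F [-0.1 -0.8  0.5] op 0.0 q [-0.39  0.38 -0.45  0.   -0.74 -0.93]
```

Pressing the round key: contact should come at about 0.0215 and the bottom at about 0.0135.

Call:
play_rows(commands=[0, -0.001, 0.01, 0, 0, 0, 0, 0, 0.01, 0, 0, 0, 0, 0, 0.0025, 0, 0, 0, 0, 0, 0.0025, 0, 0, 0, 0, 0, 0, 0, 0, 0])

```text
t: 28.55
position: [0.3971, -0.3385, 0.0207]
orientation: [-0.0, -0.126, 0.992, 0.0]
force: [0.1, 1.5, 1.6]
opening: -0.0001
gripper_force: 0.8
```

Call:
play_rows(commands=[0, 0, 0.0025, 0, 0, 0, 0, 0, 0.0025, 0, 0, 0, 0, 0, 0, 0, 0, 0])

```text
t: 28.92
position: [0.3972, -0.3387, 0.0168]
orientation: [0.0, -0.126, 0.992, -0.0]
force: [-0.4, 2.6, 3.9]
opening: -0.0001
gripper_force: 2.0
```

Call:
play_rows(commands=[0, 0, 0.002, 0, 0, 0, 0, 0, 0.002, 0, 0, 0, 0, 0, 0, 0, 0, 0])

```text
t: 29.3
position: [0.3972, -0.3387, 0.0136]
orientation: [0.0, -0.126, 0.992, -0.0]
force: [-1.4, 2.7, 5.8]
opening: -0.0002
gripper_force: 2.9
```

Call:
play_rows(commands=[0, 0, 0, 0, 0, 0, 0, 0, -0.015, 0, 0, 0, 0, 0, -0.02, 0, 0, 0, 0, 0, 0, 0, 0, 0, 0, 0, 0, 0, 0, 0, -0.0205, 0, 0, 0, 0, 0, -0.0205, 0, 0, 0, 0, 0, 0, 0, 0, 0, 0, 0])

```text
t: 30.3
position: [0.4306, -0.3302, 0.0411]
orientation: [0.0, -0.126, 0.992, -0.0]
force: [0.4, -0.2, 0.2]
opening: 0.0002
gripper_force: 0.0
```

```bash
python3 - <<'E'
from h import *;from bench import *
a=np.radians(14.4);go(get_obs(),[.464-.036*np.cos(a),-.322-.036*np.sin(a),.0205],down(104.4))
E
```

```text
shift/.8 [ 0.0021 -0.0004  0.0258] turn/2 [-0.0002  0.0001  0.0012] t 30.3 pos [ 0.4306 -0.3302  0.0411] F [ 0.4 -0.2  0.2] op 0.0002 q [-0.36  0.41 -0.39  0.   -0.77 -0.96]
```

Call:
play_rows(commands=[0.002, 0, 0.01, 0, 0, 0, 0, 0, 0.01, 0, 0, 0, 0, 0, 0.003, 0, 0, 0, 0, 0, 0.0025, 0, 0, 0, 0, 0, 0, 0, 0, 0])

```text
t: 30.92
position: [0.4273, -0.3311, 0.0211]
orientation: [0.0, -0.126, 0.992, -0.0]
force: [1.0, -0.6, -0.8]
opening: 0.0001
gripper_force: 0.0
```

Call:
play_rows(commands=[0, 0, 0.0025, 0, 0, 0, 0, 0, 0.0025, 0, 0, 0, 0, 0, 0, 0, 0, 0])

```text
t: 31.3
position: [0.4275, -0.3311, 0.0174]
orientation: [0.0, -0.126, 0.992, -0.0]
force: [-0.9, -0.7, 3.7]
opening: -0.0001
gripper_force: 1.8
```

Call:
play_rows(commands=[0, 0, 0.002, 0, 0, 0, 0, 0, 0.002, 0, 0, 0, 0, 0, 0, 0, 0, 0, 0, 0, 0, 0, 0, 0])

```text
t: 31.8
position: [0.4275, -0.3311, 0.0142]
orientation: [0.0, -0.126, 0.992, -0.0]
force: [-1.2, 0.4, 4.9]
opening: 0.0001
gripper_force: 2.8
```

Call:
play_rows(commands=[0, 0, 0.0012, 0, 0, 0, 0, 0, 0, 0, 0, 0, 0, 0, 0, 0, 0, 0])

```text
t: 32.17
position: [0.4275, -0.3311, 0.0133]
orientation: [0.0, -0.126, 0.992, -0.0]
force: [-1.6, 0.2, 6.3]
opening: -0.0
gripper_force: 3.0
```

Call:
play_rows(commands=[0, 0, -0.015, 0, 0, 0, 0, 0, -0.03, 0, 0, 0, 0, 0, -0.05, 0, 0, 0, 0, 0, -0.05, 0, 0, 0, 0, 0, 0, 0, 0, 0, 0, 0, 0, 0, 0, 0, 0, 0, 0, 0, 0, 0])

```text
t: 33.05
position: [0.4263, -0.3303, 0.1274]
orientation: [-0.001, -0.125, 0.992, 0.001]
force: [0.6, -0.4, 0.2]
opening: 0.0004
gripper_force: 0.0
```

```bash
python3 - <<'E'
from h import *;from bench import *
o=get_obs();print(o['t'],o['position'],o['force'])
c=camera('wrist');g=cv2.cvtColor(c['color'],cv2.COLOR_RGB2GRAY);n,l,st,ce=cv2.connectedComponentsWithStats((g>150).astype(np.uint8))
a=np.radians(14.4);E=np.array([np.cos(a),np.sin(a)]);N=np.array([-E[1],E[0]])
for i in range(1,n):
    if st[i,4]>100 and 200<ce[i,0]<440:
        q=plane(c,[ce[i]],.056,True)[0,:2]-[.464,-.322];print(st[i],'dock xy',q@E,q@N)
E
```

```text
33.05 [ 0.42628738 -0.33034991  0.12742434] [ 0.58475713 -0.43728351  0.2143387 ]
[   77     0   563   237 48672] dock xy -0.1357444551731182 0.04894286540781741
[ 264  140  115  214 6526] dock xy -0.05000961634597354 -0.0021044489010735336
[303 183  36  36 978] dock xy -0.0658638137389215 -0.0003121144509635465
[ 294  235   52   27 1253] dock xy -0.03131283650076149 -0.0018783167633887807
[ 288  269   66   40 1669] dock xy -0.0022222417014673515 -0.0007907022332134521
```

```bash
python3 -c "
from bench import *
print(sign_off())"
```

```text
the job is handed in; nothing more can be done
None
```

The tester lies flat in the dock with its keys up, and I pressed the square, round and bar keys home one at a time in that order. I handed the job in at about 33 s, but sign-off returned no verdict.

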